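# Clip on the lamp and hold the notions box open

## Task

Squeeze the tails of the little clip-on globe lamp, clip its jaws onto the upright wooden post so that it sits level, off the post's foot and not sticking out above the post, and let go of it. Then lift the lid of the notions box by its thread-spool handle and finish still holding the lid open at 60 degrees from shut (give or take 5), so that the knitter can look inside by the lamp's light: do not let go, the lid would fall shut. Leave the other things on the table where they are.

Things in the scene. Friction and masses are not known exactly. Their poses are not given: they have to be found in the camera images.
- lamp: Clip-on lamp, 55 to 85 g: a sprung clip like a clothes peg, lying flat, 22 mm tall. Origin on the hinge pin's axis at the underside; z up; jaws reach 46 mm to +x, tails 48 mm to -x. The pose is that of the red fixed arm (+y side); the blue arm (-y) is sprung. The clip's middle line runs through the pin, turned about z from the body's x by (0.06 - q/2) rad, q = joint lamp_jaw
- lamp_bite (a point): Point between the jaws, 28 mm from the pin to +x, on the clip's underside, moving with the red arm: where the post's axis belongs (12 to 38 mm from the pin will hold). The red jaw's flat inner face is at y = +6 mm (x 4 to 43) with a 3 mm inward lip at x 43 to 46; the blue jaw mirrors it across the middle line
- lamp_tail (a point): Middle of the red tail's outer face, 11 mm up from the underside. Tails: flat plates 5 mm thick, 22 mm tall, from 4 to 48 mm behind the pin. Outer faces at rest: about 43 mm apart 32 mm behind the pin, 50 mm at the ends; squeezed to the stop: parallel, 22 mm apart. Pinch them across the middle line, about 32 mm behind the pin
- lamp_globe (a point): Centre of the cream globe, 30 mm across, on a stub beside the red jaw (at x 22, y 30, z 34 mm of the lamp); it is fixed to the red arm and its top is the highest point, 49 mm above the underside
- lamp_jaw (a joint): Opening of the clip, rad: 0 at rest (lips nearly touching), 0.62 at the stop (tails squeezed parallel, lips 28 mm apart), about 0.12 clamped on the 12 mm post. A spring shuts it: pinched 30 mm behind the pin it resists with 8 N at first and 16 N at the stop. It bites the post with about 9 N and stays where it is let go
- post_top (a point): Centre of the top end of the upright round wooden post: 12 mm diameter, top 110 mm above the table, standing in the middle of a round wooden foot 80 mm across and 12 mm thick; fixed to the table. Axes: z up
- box: Wooden notions box, fixed to the table, 150 mm (x) by 200 mm (y), walls 80 mm high. Origin: centre of its underside; x points to the hinge side (away from the robot at yaw 0), z up
- lid (a joint): Angle of the navy flowered lid, rad: 0 shut, 1.047 = 60 degrees open, 1.9 at its stop. Hinged along the box's far (+x) top rim; the near edge swings up and away from the robot. Lid 0.25 to 0.5 kg, 8 mm thick; it falls shut from anywhere below about 80 degrees
- lid_hinge (a point): Point on the hinge axis, at the middle of the box's far top rim (80 mm above the table, 75 mm to +x of the box's centre). Axes turn with the lid: y along the hinge; when shut x and z are as the box's
- spool (a point): Centre of the thread-spool handle near the lid's near edge: lying along y, 36 mm long over its flat ends, flanges 26 mm across, axis 32 mm above the lid's top face, on a 10 mm stem; 130 mm to -x of the hinge axis and 40 mm above it when shut. Its ends can be pinched along y from above; the spool then turns between the pads as the lid swings. Axes turn with the lid
- counter: Round mint row counter, 56 mm across, 20 mm tall, loose, origin at the centre of its underside; leave it alone
- needle_case: Dark wooden needle case with brass cap, 120 mm long (x), 24 mm thick, loose, lying; origin under its centre; leave it alone
- mug: Blue mug, 80 mm across, 90 mm tall, loose, origin at the centre of its underside; leave it alone
- button_jar: Amber button jar, 64 mm across, 80 mm tall, loose, origin at the centre of its underside; leave it alone
- glasses: Spectacles, 45 mm tall, loose, standing on the navy notebook at the right; origin under the middle of the lenses; leave them alone
Things that resemble listed ones, but are neither listed nor needed, are in the scene too. What is shaped like the lamp but green or purple is not meant. Of the things shaped like the part that bears post_top, the wooden one is meant.

How it is judged:
By the outcome, as a careful person would: the job done as asked, in the order asked, and still so for the second after the job is handed in, while the arm keeps its last pose, push and grip.
It also fails if it takes over 48 s, if anything falls off the work surface, if the arm or the gripper's body presses on something with over 40 N, if the wrist force passes 120 N, or if a joint passes its speed limit or range.

## Robot

A 6-joint arm with a two-finger parallel gripper is mounted at the origin on the work surface. World frame = base frame: x ahead of the robot, y to its left, z up, the work surface at z = 0. Lengths are in mm, angles in rad, forces in N, time in s.
With the tool pointing down it reaches from about 350 to 875 mm from the base axis. Payload 4.2 kg.
Tool frame: the origin (TCP) lies at the very end of the fingers, on their centre line; the grasp point (between the pads) lies 19 mm behind it; z points along the fingers, y is the line along which they close (so a half turn about z gives the same grasp; the last joint's range is limited). The gripper opens to 85 mm and grips with 20 to 120 N. Pads are 22 mm wide; open, the fingers measure 114 mm over their backs; the gripper's body (76 mm by 85 mm) begins 54 mm behind the grasp point. The pads swing forward as they close: fully open they stand 13 mm farther back than shut.
Start: joints at [1.593, 0.385, 0.008, 0, -1.194, -0.259], TCP at [146.589, 607.545, 231.312] pointing down, gripper open.
Joint ranges: [-3.14, 3.14], [-1.21, 2.06], [-1.07, 1.41], [-3.16, 2.05], [-2.99, -0.16], [-3.1, 3.1]. Speed limits (rad/s): [2.79, 2.79, 3.14, 3.14, 3.14, 3.14].

## Interface

Orientations are given as a unit quaternion [x, y, z, w].
In Python, from workcell import sense, snapshot, camera_params, close_job gives the robot as it stands.
- The arm moves only by the shell command python3 -m crank 'ROWS' [FORCE]. ROWS is a JSON object of lists of equal length, an entry for each row: "travel": the shift along the tool's x, y, z each as a share of 2.5 cm, from -1 to 1, a list of three; "rot": the turn, a rotation vector about the tool's x, y, z each as a share of 0.12 rad, from -1 to 1, a list of three; "claw": the opening, from -1 (shut) to 1 (fully open). In form: {"travel": [[tx, ty, tz], ...], "rot": [[rx, ry, rz], ...], "claw": [claw, ...]}. A call has exactly 5 rows; each row shifts and turns the commanded pose from where the row before left it, along the tool's axes as they then stand; what a row does not reach is not made up. A row lasts 1/12 s, in which the tool goes at most 41.7 mm and 7.16 degrees, less where a joint would pass 70% of its speed; a pose out of reach is approached as far as the arm can. A call with a number of a shift or a turn outside -1 to 1 is refused whole. A call with a gripper value outside its range is refused whole. The fingers move at their own pace and stop on an object; FORCE is the grip in N (left out, the last holds). Time passes only in rows, so rows that do not move let the fingers close, or fill a call up. It gives the time, the measured TCP pose, the force, the opening and the grip force at its end, in the units of the state.
- sense(): the state, without advancing time (a new reading comes with each control period).
- snapshot(name): name is "scene" or "side" or "wrist"; returns the picture (420x560x3 uint8, blue, green, red); there is no depth.
- camera_params(name): a dict with "camera_matrix" (3x3 intrinsics, pixels), "k1" (the pictures are not rectified: a ray, as slopes to the right and down, at radius r is drawn at 1 + k1 r^2 times it, then the intrinsics apply), "extrinsics" (4x4, takes a point from camera to world coordinates). Camera axes: x right, y up, looking along -z (the intrinsics and any distortion apply to the point x, -y, -z); pixel columns grow to the right and rows downward; lengths in mm; the calibration is good to about 2 mm. A picture is of the moment at which its call begins: read the wrist's pose just before it. camera_params takes no time and is no camera call; for the wrist camera it gives the pose at the moment of the call.
- close_job(): hands the job in; it is judged then, once.
The state is a dict: "t": time; "joint_pos": joint angles; "joint_vel": joint speeds; "tau": joint torques, N m; "tcp_pos": TCP position; "eef_rot": TCP orientation; "wrist_force": force on the tool from outside, world axes, zero at the start; "ft_torque": the same for the moment, N m; "grip_width": opening from 0.0 (shut) to 1.0 (fully open); "grasp_force": force on a finger pad.
Only numpy, scipy, OpenCV 4.12 (cv2) and the standard library are available. Lean on these libraries where they do the work, as an engineer would, in place of code of your own. Each camera call takes 0.05 s, during which the arm holds its last target. There are 200 camera calls.

## Working session

There is one attempt and no reset: what is moved stays moved. The work goes in short steps, Python scripts to look and compute and a shell command to move; the robot and the scene stay as the last step left them, time stands still between calls to the robot, and variables do not carry over. Pictures are saved under pics/ and viewed, at most 11 in all, crops included, and the job is handed in when it is done.

```bash
ls; mkdir -p pics
python3 - <<'E'
from workcell import sense,snapshot,camera_params
import cv2
for n in("scene","side","wrist"):
    p=camera_params(n); im=snapshot(n); cv2.imwrite(f"pics/{n}0.png",im)
    print(n,p["camera_matrix"],p["k1"],p["extrinsics"])
a=cv2.imread("pics/scene0.png");b=cv2.imread("pics/side0.png")
print(sense())
E
```

```text
pics
scene [[529.88478333   0.         281.2775756 ]
 [  0.         529.88478333 211.93201591]
 [  0.           0.           1.        ]] -0.03816654609175612 [[ 8.95969338e-01 -3.18465334e-01  3.09546081e-01  1.01653296e+03]
 [ 4.44101006e-01  6.48168313e-01 -6.18588825e-01 -9.50348964e+02]
 [-3.63886434e-03  6.91706346e-01  7.22169710e-01  1.17582601e+03]
 [ 0.00000000e+00  0.00000000e+00  0.00000000e+00  1.00000000e+00]]
side [[503.18105682   0.         278.02230871]
 [  0.         503.18105682 214.21740398]
 [  0.           0.           1.        ]] -0.0845237861277528 [[-7.41810255e-01  5.28405633e-01 -4.12922552e-01 -1.98832011e+01]
 [-6.70557969e-01 -5.92120346e-01  4.46928973e-01  5.72231973e+02]
 [-8.34005720e-03  6.08425003e-01  7.93567552e-01  1.15099101e+03]
 [ 0.00000000e+00  0.00000000e+00  0.00000000e+00  1.00000000e+00]]
wrist [[373.10298737   0.         279.78685192]
 [  0.         373.10298737 213.59327705]
 [  0.           0.           1.        ]] -0.07127380534931799 [[-2.34676335e-01  9.37638856e-01  2.56437894e-01  2.11718871e+02]
 [-9.72071331e-01 -2.26928393e
[... 198 characters left out ...]
rray([ 1.59256133e+00,  3.85423790e-01,  6.95202833e-03, -3.20307361e-04,
       -1.19397913e+00, -2.58592327e-01]), 'joint_vel': array([-5.56497400e-04, -9.76833871e-04,  3.27735952e-03,  1.69404276e-03,
       -2.38727268e-05, -1.80976841e-04]), 'tau': array([-3.05195845e-04, -3.92676973e+01,  1.88583452e+01,  4.18872043e+00,
       -3.39285580e-03, -3.65188200e-07]), 'tcp_pos': array([146.53253918, 607.14595711, 230.45589311]), 'eef_rot': array([ 9.92989962e-01, -1.18195723e-01, -3.18204145e-05,  8.39967489e-04]), 'wrist_force': array([-0.11366123,  0.27985579,  0.26367809]), 'ft_torque': array([ 0.019574  , -0.00971068,  0.01900325]), 'grasp_force': 0.0, 'grip_width': 0.9991923331667633}
```

View pics/scene0.png

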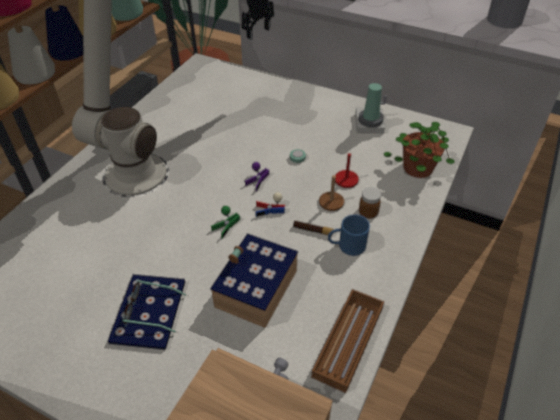

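View pics/side0.png

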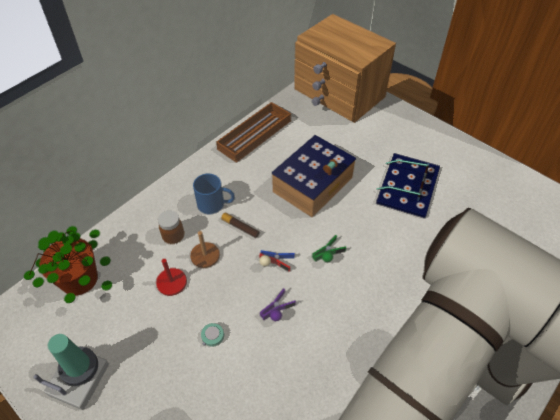

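Candidates:
- **Lamps:** purple (scene 257,178), green (226,220) and red/blue with cream globe (270,208). The red/blue one is meant.
- **Posts:** red (347,178) and wooden (332,200). The wooden one is meant.
- **Spool:** on the flowered box at (237,256). The flowered slab at (148,310) is the notebook.

I'll confirm these in one enlarged crop.

```bash
cat > h.py <<'E'
import numpy as np,cv2
from workcell import sense,snapshot,camera_params
from scipy.spatial.transform import Rotation as R
class Cam:
    def __init__(s,n):
        p=camera_params(n); s.K=np.array(p["camera_matrix"]); s.d=np.array([p["k1"],0,0,0.]); s.E=np.array(p["extrinsics"])
    def ray(s,uv):
        # drawn = (1+k1 r^2)*ray
        u=cv2.undistortPoints(np.array([[uv]],float),s.K,s.d)[0,0]
        d=s.E[:3,:3]@np.array([u[0],-u[1],-1]); return s.E[:3,3],d/np.linalg.norm(d)
    def plane(s,uv,z):
        o,d=s.ray(uv); return o+d*(z-o[2])/d[2]
    def proj(s,P):
        c=(np.atleast_2d(P)-s.E[:3,3])@s.E[:3,:3]; c=c*[1,-1,-1]
        return cv2.projectPoints(c,np.zeros(3),np.zeros(3),s.K,s.d)[0][:,0]
def tri(c1,u1,c2,u2):
    o1,d1=c1.ray(u1);o2,d2=c2.ray(u2)
    t=np.linalg.lstsq(np.c_[d1,-d2],o2-o1,rcond=None)[0]
    a,b=o1+t[0]*d1,o2+t[1]*d2
    return (a+b)/2,np.linalg.norm(a-b)
E
python3 - <<'E'
import cv2,numpy as np
a=cv2.imread("pics/scene0.png");b=cv2.imread("pics/side0.png")
f=lambda i,x,y,w,h,s:cv2.resize(i[y:y+h,x:x+w],None,fx=s,fy=s,interpolation=cv2.INTER_CUBIC)
o=np.zeros((600,800,3),np.uint8)
o[:300,:400]=f(a,245,180,100,75,4)   # lamp+post
o[300:,:400]=f(a,205,225,100,75,4)   # box
o[:300,400:]=f(b,190,215,120,90,10/3)[:300,:400]
o[300:,400:]=f(b,265,130,100,75,4)
cv2.imwrite("pics/crop1.png",o)
E
```

```text
(no output)
```

View pics/crop1.png

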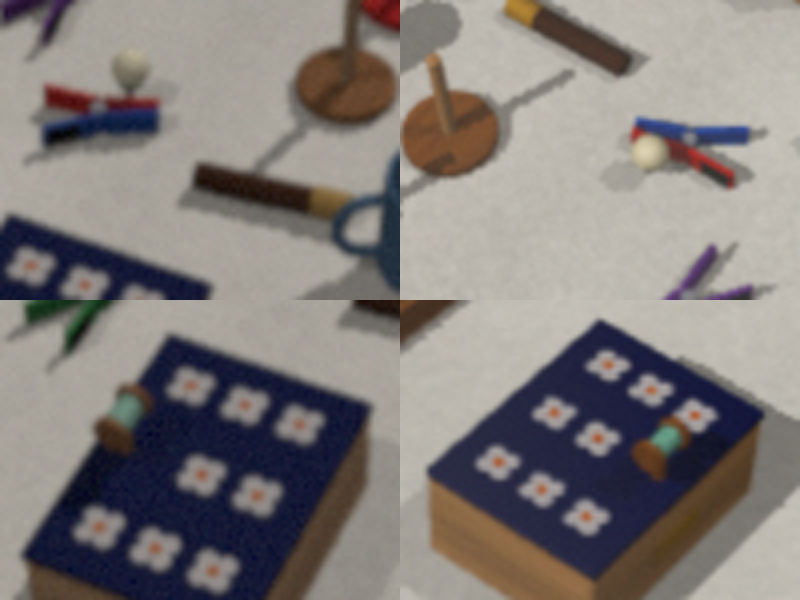

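The crop confirms the targets:
- **Lamp:** red/blue clip with cream globe at scene (277.5,197), side (265,261).
- **Post:** wooden foot at scene (331.7,200.7), side (205,254.6).
- **Spool:** brown and mint, on the flowered lid.

Run:
```python
from h import *
np.set_printoptions(precision=1,suppress=True)
s,d=Cam("scene"),Cam("side")
for n,a,b in [("globe z34",(277.5,197),(265,260.9)),("pin z22",(269.5,206.5),(277,256)),("spool z120",(236.2,254.5),(331.2,166.7)),
 ("posttop z110",(334,177.5),(200.2,232.4)),("foot z12",(331.7,200.7),(205,254.6)),("redtail",(256.5,203.5),(289.6,268.5)),("bluetail",(256.2,213),(294.4,255.5))]:
    print(n,*tri(s,a,d,b))
print("lid88 scene",*[s.plane(u,88) for u in((247.5,233.7),(297.5,251.2),(211.2,288.7))])
print("lid88 side",*[d.plane(u,88) for u in((315,135),(355.5,158.2),(314.2,200),(272.5,172.5))])
for n,c in(("s",s),("d",d)):
  im=cv2.imread(f"pics/{'scene' if n=='s' else 'side'}0.png");hsv=cv2.cvtColor(im,cv2.COLOR_BGR2HSV)
  for nm,lo,hi in(("blue",(112,120,60),(128,255,255)),("red",(170,120,60),(180,255,255)),("mint",(70,60,80),(90,255,255)),("wood",(8,60,60),(20,200,255))):
    m=cv2.inRange(hsv,lo,hi);k,l,st,ce=cv2.connectedComponentsWithStats(m)
    print(n,nm,[(ce[i].round(1),st[i]) for i in range(1,k) if st[i,4]>25 ][:12])
for o,nm,z in (((495,0),'',0),):pass
```

```text
globe z34 [486.2  80.   32. ] 3.780462169179866
pin z22 [477.7  42.5  20.9] 3.5462164795471396
spool z120 [ 522.7 -231.7  116.2] 6.934174123324702
posttop z110 [634.7 160.6 106.4] 4.001038332380565
foot z12 [633.2 162.6   6.1] 4.544949222069181
redtail [431.   44.8  11.1] 3.705261326232079
bluetail [448.9   6.9  12.2] 6.293438770514312
lid88 scene [ 503.9 -133.2   88. ] [ 653.  -128.9   88. ] [ 511. -334.   88.]
lid88 side [ 652.6 -325.8   88. ] [ 502.7 -329.5   88. ] [ 492.5 -128.1   88. ] [ 645.2 -126.9   88. ]
s blue [(array([273.1, 209.2]), array([263, 208,  21,   5,  34], dtype=int32))]
s red [(array([13.2,  5.7]), array([  0,   0,  32,  16, 347], dtype=int32))]
s mint []
s wood [(array([21.1, 12.1]), array([  0,   0,  48,  27, 218], dtype=int32)), (array([74.7, 11. ]), array([ 52,   0,  32,  35, 356], dtype=int32)), (array([130.5,  19.7]), array([110,   3,  48,  38, 354], dtype=int32)), (array([33.2, 17.4]), array([ 17,   4,  34,  25, 228], dtype=int32)), (array([146.7,  59.7]), array([ 109,   13,   64,   82, 1832], dtype=int32)), (array([183.3,  41.1]), array([174,  19,  20,  
[... 1258 characters left out ...]
array([ 272,  161,   83,   56, 1345], dtype=int32)), (array([327.2, 169.1]), array([324, 165,   8,  10,  49], dtype=int32)), (array([238.2, 223.9]), array([221, 213,  37,  24, 277], dtype=int32)), (array([172.3, 234. ]), array([159, 221,  25,  23, 336], dtype=int32)), (array([444.6, 237.8]), array([433, 220,  26,  38,  71], dtype=int32)), (array([204.2, 253.2]), array([190, 231,  30,  37, 648], dtype=int32)), (array([ 89. , 249.7]), array([ 85, 244,   9,  11,  41], dtype=int32)), (array([ 42.8, 256.1]), array([ 40, 250,   8,  13,  31], dtype=int32)), (array([ 64.9, 287.1]), array([ 53, 281,  24,  13,  79], dtype=int32)), (array([465.5, 314.3]), array([444, 298,  48,  34, 446], dtype=int32))]
```

```bash
python3 -m crank '{"travel":[[0.86,0.98,0],[0.86,0.98,0],[0.86,0.98,0],[0.86,0.98,0],[0.86,0.98,0]],"rot":[[0,0,0],[0,0,0],[0,0,0],[0,0,0],[0,0,0]],"claw":[1,1,1,1,1]}' 40
python3 -m crank '{"travel":[[0.86,0.98,0],[0.86,0.98,0],[0.86,0.98,0],[0.86,0.98,0],[0.86,0.98,0]],"rot":[[0,0,0],[0,0,0],[0,0,0],[0,0,0],[0,0,0]],"claw":[1,1,1,1,1]}'
python3 -m crank '{"travel":[[0.86,0.98,0],[0.86,0.98,0],[0.86,0.98,0],[0.86,0.98,0],[0.86,0.98,0]],"rot":[[0,0,0],[0,0,0],[0,0,0],[0,0,0],[0,0,0]],"claw":[1,1,1,1,1]}'
python3 -m crank '{"travel":[[0.86,0.98,0],[0.86,0.98,0],[0.86,0.98,0],[0.86,0.98,0],[0.86,0.98,0]],"rot":[[0,0,0],[0,0,0],[0,0,0],[0,0,0],[0,0,0]],"claw":[1,1,1,1,1]}'
python3 -m crank '{"travel":[[0,0,0.44],[0,0,0.44],[0,0,0.44],[0,0,0.44],[0,0,0.44]],"rot":[[0,0,-0.59],[0,0,-0.59],[0,0,-0.59],[0,0,-0.59],[0,0,-0.59]],"claw":[1,1,1,1,1]}'
python3 -m crank '{"travel":[[0,0,0.44],[0,0,0.44],[0,0,0.44],[0,0,0.44],[0,0,0]],"rot":[[0,0,-0.59],[0,0,-0.59],[0,0,-0.59],[0,0,-0.59],[0,0,-0.59]],"claw":[1,1,1,1,1]}'
python3 - <<'E'
from h import *
c=Cam("wrist");im=snapshot("wrist");cv2.imwrite("pics/w1.png",im);np.savez("w1",E=c.E)
print(sense()["tcp_pos"],sense()["eef_rot"],sense()["t"])
s,d=Cam("scene"),Cam("side")
for n,a,b in [("redfoot",(347,179),(171.5,282)),("jar",(370,203),(172,228)),("purple",(258,175),(277,308)),("counter",(298,156),(212,335)),("case",(312,228),(240,224))]: print(n,*tri(s,a,d,b))
E
```

```text
t: 0.57
tcp_pos: [222.7, 461.6, 230.9]
eef_rot: [0.993, -0.118, -0.0, 0.0]
wrist_force: [0.7, -0.4, 0.4]
grip_width: 1.001
grasp_force: 0.0
t: 0.98
tcp_pos: [298.4, 317.2, 231.2]
eef_rot: [0.993, -0.118, -0.0, 0.0]
wrist_force: [0.3, 0.4, -1.0]
grip_width: 0.999
grasp_force: 0.0
t: 1.4
tcp_pos: [374.1, 173.0, 231.4]
eef_rot: [0.993, -0.118, 0.0, -0.0]
wrist_force: [0.9, -0.0, -0.2]
grip_width: 0.997
grasp_force: 0.0
t: 1.82
tcp_pos: [449.9, 28.7, 231.3]
eef_rot: [0.993, -0.118, 0.0, -0.0]
wrist_force: [0.9, 1.3, -0.4]
grip_width: 0.998
grasp_force: 0.0
t: 2.23
tcp_pos: [449.4, 30.0, 175.6]
eef_rot: [0.998, 0.06, -0.0, -0.0]
wrist_force: [-0.5, -0.5, 0.5]
grip_width: 0.999
grasp_force: 0.0
t: 2.65
tcp_pos: [448.0, 29.8, 130.1]
eef_rot: [0.972, 0.235, -0.002, 0.0]
wrist_force: [-0.6, -0.6, 0.6]
grip_width: 1.001
grasp_force: 0.0
[448.63885899  29.96724615 131.02685369] [ 9.71739077e-01  2.36051889e-01 -1.62450683e-03  1.83708142e-04] 2.7
redfoot [638.25557684 279.35076122   3.17066009] 5.460152279489633
jar [749.85009989 175.27908027  35.58865406] 7.266761994380155
purple [376.62306377 155.33381049  17.73483958] 5.2257574587503255
counter [448.34790194 310.78860127   6.74068022] 3.2770453595990428
case [628.78295621  27.70637411  12.3215119 ] 0.8379990901332898
```

View pics/w1.png

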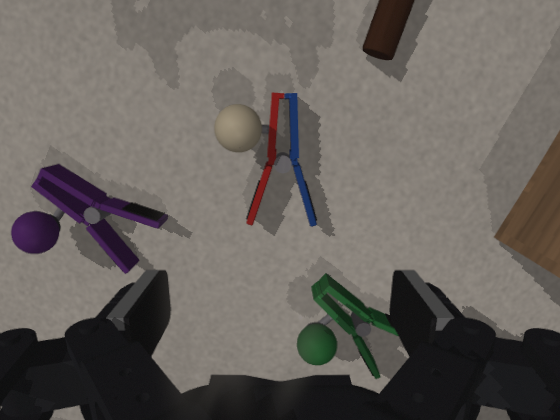

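Wrist view: the lamp's jaw tips are at about (285,95), the pin at (284,160), and the tail ends at red (251,222) and blue (313,223). The green decoy at (340,320) lies near the right finger's path, so I'm checking the clearance.

Run:
```python
from h import *
np.set_printoptions(precision=1,suppress=True)
c=Cam("wrist");S=sense();T=S["tcp_pos"];r=R.from_quat(S["eef_rot"])
def t(uv,z): 
    p=c.plane(uv,z);return p,r.inv().apply(p-T)
P={}
for n,uv,z in[("tips",(285,95),22),("pin",(284,160),22),("tailmid",(282,222),22),("redend",(250,222),22),("blueend",(314,223),22),("globe",(238,128),34),("green tail",(380,374),22),("green tailside",(392,328),22),("green jaw",(318,280),22),("greenglobe",(317,343),34),("case",(375,50),12)]:
    P[n]=t(uv,z); print(n,*P[n])
d=P["tips"][0]-P["tailmid"][0];print("heading",np.arctan2(d[1],d[0]),np.linalg.norm(d),"tool x heading",np.arctan2(*r.apply([1,0,0])[[1,0]]), np.arctan2(*(P["globe"][0]-P["pin"][0])[[1,0]])-np.arctan2(30,22)+.06)
```

```text
tips [519.1  62.6  22. ] [ 77.9   3.4 108.8]
pin [481.5  43.8  22. ] [ 35.9   2.9 108.9]
tailmid [442.3  25.   22. ] [ -7.6   1.6 109.1]
redend [432.   44.9  22. ] [ -7.6 -20.9 109.1]
blueend [452.    4.7  22. ] [ -8.3  24.1 109. ]
globe [487.4  79.5  34. ] [ 57.5 -26.2  96.9]
green tail [ 364.7 -104.5   22. ] [-135.9   81.   109.4]
green tailside [405.3 -90.   22. ] [-93.1  86.8 109.3]
green jaw [414.9 -19.1  22. ] [-52.1  28.1 109.2]
greenglobe [374.2 -39.5  34. ] [-97.7  27.6  97.3]
case [572.5  23.5  12. ] [107.4  62.6 118.7]
heading 0.4554944851551663 85.5084749785834 tool x heading 0.47660312538931804 0.5283185354670603
```

```bash
python3 -m crank '{"travel":[[0.1,0.085,0.5],[0,0,0.5],[0,0,0.5],[0,0,0.5],[0,0,0.5]],"rot":[[0,0,0.15],[0,0,0],[0,0,0],[0,0,0],[0,0,0]],"claw":[0.6,0.6,0.6,0.6,0.6]}'
python3 -m crank '{"travel":[[0,0,0.5],[0,0,0.5],[0,0,0.5],[0,0,0.35],[0,0,0.25]],"rot":[[0,0,0],[0,0,0],[0,0,0],[0,0,0],[0,0,0]],"claw":[0.6,0.6,0.6,0.6,0.6]}'
python3 -m crank '{"travel":[[0,0,0],[0,0,0],[0,0,0],[0,0,0],[0,0,0]],"rot":[[0,0,0],[0,0,0],[0,0,0],[0,0,0],[0,0,0]],"claw":[0.4,0.2,0,-0.2,-0.4]}' 40
python3 -c "
from h import *
cv2.imwrite('pics/w2.png',snapshot('wrist'));print(sense()['tcp_pos'])"
```

```text
t: 3.12
tcp_pos: [453.1, 29.7, 69.5]
eef_rot: [0.975, 0.224, 0.0, -0.0]
wrist_force: [-0.4, 0.2, -0.0]
grip_width: 0.8
grasp_force: 0.0
t: 3.53
tcp_pos: [452.7, 29.5, 16.6]
eef_rot: [0.975, 0.224, -0.0, 0.0]
wrist_force: [-0.2, -0.7, -1.0]
grip_width: 0.801
grasp_force: 0.0
t: 3.95
tcp_pos: [453.8, 29.7, 19.5]
eef_rot: [0.974, 0.225, 0.001, 0.0]
wrist_force: [-4.3, -0.1, 16.0]
grip_width: 0.309
grasp_force: 14.4
[453.81736801  29.77225755  19.55464827]
```

View pics/w2.png

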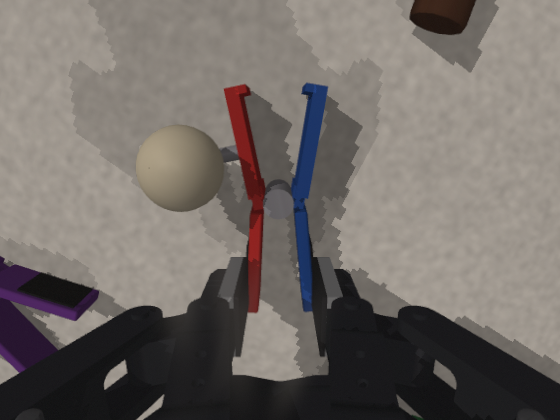

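The wrist view shows the tails pinched and the jaws open, tips at (237,90) and (315,90). The grip is too shallow, with the TCP at about 17 mm, and slightly far back. I'll reopen, go 14 mm lower and 4 mm forward, then squeeze again.

```bash
python3 -m crank '{"travel":[[0,0,0],[0,0,0],[0,0,0],[0.08,0,0],[0.08,0,0]],"rot":[[0,0,0],[0,0,0],[0,0,0],[0,0,0],[0,0,0]],"claw":[0.1,0.4,0.6,0.6,0.6]}'
python3 -m crank '{"travel":[[0,0,0.2],[0,0,0.2],[0,0,0.15],[0,0,0],[0,0,0]],"rot":[[0,0,0],[0,0,0],[0,0,0],[0,0,0],[0,0,0]],"claw":[0.6,0.6,0.6,0.6,0.4]}' 40
python3 -m crank '{"travel":[[0,0,0],[0,0,0],[0,0,0],[0,0,0],[0,0,0]],"rot":[[0,0,0],[0,0,0],[0,0,0],[0,0,0],[0,0,0]],"claw":[0.2,0,-0.2,-0.4,-0.5]}' 40
python3 -m crank '{"travel":[[0,0,0],[0,0,0],[0,0,0],[0,0,0],[0,0,0]],"rot":[[0,0,0],[0,0,0],[0,0,0],[0,0,0],[0,0,0]],"claw":[-0.5,-0.5,-0.5,-0.5,-0.5]}' 40
python3 -c "
from h import *
cv2.imwrite('pics/w3.png',snapshot('wrist'));print(sense()['tcp_pos'])"
```

```text
t: 4.42
tcp_pos: [456.5, 31.4, 17.3]
eef_rot: [0.974, 0.225, -0.0, 0.0]
wrist_force: [0.2, 0.3, 0.5]
grip_width: 0.798
grasp_force: 0.0
t: 4.83
tcp_pos: [456.0, 31.1, 3.0]
eef_rot: [0.974, 0.225, -0.001, 0.0]
wrist_force: [0.7, -0.4, -0.4]
grip_width: 0.703
grasp_force: 0.0
t: 5.25
tcp_pos: [457.3, 31.7, 5.2]
eef_rot: [0.974, 0.225, 0.001, -0.0]
wrist_force: [-4.3, 2.2, 14.7]
grip_width: 0.257
grasp_force: 18.7
t: 5.67
tcp_pos: [457.2, 31.7, 5.2]
eef_rot: [0.974, 0.225, 0.001, -0.0]
wrist_force: [-3.7, 1.9, 13.0]
grip_width: 0.261
grasp_force: 18.5
[457.25739405  31.70545628   5.24599889]
```

View pics/w3.png

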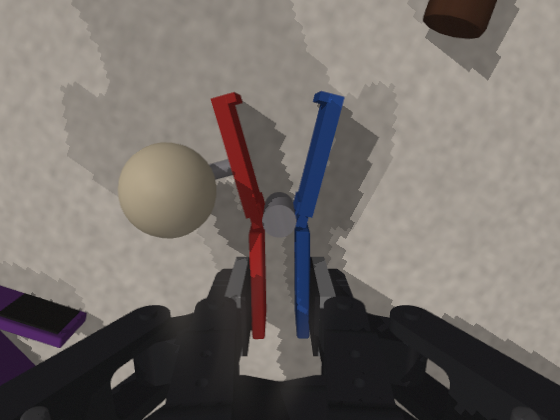

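Fully squeezed: the tails are parallel (22 mm), the lips are at (240,98) and (316,98), and the pin is at (280,212). Next I'll grip firmer, lift, and measure the clip in the hand.

```bash
python3 - <<'E'
from h import *
np.set_printoptions(precision=1,suppress=True)
c=Cam("wrist");S=sense();T=S["tcp_pos"];r=R.from_quat(S["eef_rot"])
for n,uv in[("pin",(280,214)),("redlip",(240,98)),("bluelip",(316,98)),("redtip",(224,96)),("bluetip",(333,96)),("redtail",(259,338)),("bluetail",(303,338))]:
    p=c.plane(uv,22);print(n,p,r.inv().apply(p-T))
print(r.as_matrix())
s,d=Cam("scene"),Cam("side")
print("post",tri(s,(334,177.5),d,(200.2,232.4)),s.plane((334,177.5),110),d.plane((200.2,232.4),110),s.plane((331.7,200.7),12),d.plane((205,254.6),12))
E
python3 -m crank '{"travel":[[0,0,0],[0,0,0],[0,0,-0.2],[0,0,-0.4],[0,0,-0.6]],"rot":[[0,0,0],[0,0,0],[0,0,0],[0,0,0],[0,0,0]],"claw":[-0.6,-0.6,-0.6,-0.6,-0.6]}' 40
python3 -m crank '{"travel":[[0,0,-0.6],[0,0,-0.6],[0,0,-0.6],[0,0,-0.6],[0,0,0]],"rot":[[0,0,0],[0,0,0],[0,0,0],[0,0,0],[0,0,0]],"claw":[-0.6,-0.6,-0.6,-0.6,-0.6]}' 40
```

```text
pin [486.7  46.   22. ] [ 32.7   0.1 -16.7]
redlip [515.9  74.6  22. ] [ 71.6 -12.8 -16.6]
bluelip [526.7  52.6  22. ] [ 71.6  11.7 -16.6]
redtip [514.2  79.6  22. ] [ 72.2 -18.  -16.6]
bluetip [529.7  47.9  22. ] [ 72.2  17.2 -16.6]
redtail [438.6  31.5  22. ] [-16.8  -8.  -16.8]
bluetail [446.   16.2  22. ] [-16.8   9.  -16.8]
[[ 0.9  0.4  0. ]
 [ 0.4 -0.9  0. ]
 [ 0.   0.  -1. ]]
post (array([634.7, 160.6, 106.4]), np.float64(4.001038332380565)) [637.3 158.5 110. ] [630.5 161.2 110. ] [636.7 158.8  12. ] [627.7 163.7  12. ]
t: 6.13
tcp_pos: [455.3, 30.9, 33.2]
eef_rot: [0.974, 0.224, -0.002, 0.0]
wrist_force: [0.7, -0.6, -1.6]
grip_width: 0.241
grasp_force: 39.4
t: 6.55
tcp_pos: [458.1, 31.9, 96.2]
eef_rot: [0.974, 0.225, 0.003, -0.0]
wrist_force: [1.5, 0.3, -0.8]
grip_width: 0.244
grasp_force: 39.4
```

```bash
python3 -m crank '{"travel":[[0.63,-0.31,0.4],[0.63,-0.31,0.4],[0.63,-0.31,0.4],[0.63,-0.31,0.4],[0.63,-0.31,0.3]],"rot":[[0,0,0],[0,0,0],[0,0,0],[0,0,0],[0,0,0]],"claw":[-0.6,-0.6,-0.6,-0.6,-0.6]}' 40
python3 -m crank '{"travel":[[0,0,0],[0,0,0],[0,0,0],[0,0,0],[0,0,0]],"rot":[[0,0,0],[0,0,0],[0,0,0],[0,0,0],[0,0,0]],"claw":[-0.6,-0.6,-0.6,-0.6,-0.6]}' 40
python3 -c "
from h import *
cv2.imwrite('pics/w4.png',snapshot('wrist'));print(sense()['tcp_pos'])"
```

```text
t: 6.97
tcp_pos: [509.7, 100.8, 44.3]
eef_rot: [0.975, 0.224, -0.001, 0.0]
wrist_force: [0.3, 0.2, -0.7]
grip_width: 0.241
grasp_force: 39.4
t: 7.38
tcp_pos: [509.8, 100.1, 46.4]
eef_rot: [0.975, 0.224, 0.0, -0.0]
wrist_force: [-0.5, -0.8, -0.2]
grip_width: 0.239
grasp_force: 39.4
[509.95189336 100.16935776  46.43253665]
```

View pics/w4.png

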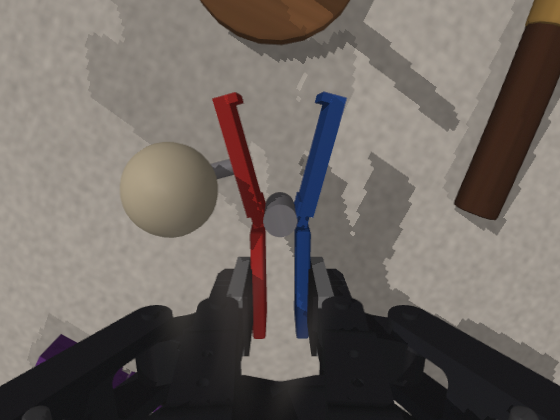

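Wrist view: the lamp is still gripped squarely. The near edge of the wooden foot is at rows 0–43, with its lowest point at (275,43), and the needle case is off to the right. I'll locate the post from the foot rim.

Run:
```python
from h import *
from scipy.optimize import least_squares
np.set_printoptions(precision=1,suppress=True)
c=Cam("wrist");S=sense();T=S["tcp_pos"];r=R.from_quat(S["eef_rot"])
im=cv2.imread("pics/w4.png");hsv=cv2.cvtColor(im,cv2.COLOR_BGR2HSV)
m=cv2.inRange(hsv,(3,90,40),(20,255,255));m[60:]=0;m[:,400:]=0
pts=[]
for u in range(206,346,6):
    v=np.where(m[:,u])[0]
    if len(v): pts.append((u,v.max()))
print(pts[::4])
for z in (0,12):
    P=np.array([c.plane(p,z)[:2] for p in pts])
    f=least_squares(lambda q:np.hypot(*(P-q).T)-40,[634,160],loss="soft_l1");print(z,f.x,np.abs(f.fun).mean(),r.inv().apply(np.r_[f.x,T[2]]-T))
```

```text
[(206, np.int64(7)), (230, np.int64(30)), (254, np.int64(41)), (278, np.int64(43)), (302, np.int64(40)), (326, np.int64(26))]
0 [633.9 162.9] 0.10318955886001824 [138.9  -2.2   0. ]
12 [632.4 162. ] 0.33115313164547633 [137.1  -2.1   0. ]
```

```bash
python3 -m crank '{"travel":[[0.2,-0.088,0],[0.4,0,0],[0.4,0,0],[0.4,0,0],[0.4,0,0]],"rot":[[0,0,0],[0,0,0],[0,0,0],[0,0,0],[0,0,0]],"claw":[-0.6,-0.6,-0.6,-0.6,-0.6]}' 40
python3 -m crank '{"travel":[[0.4,0,0],[0.4,0,0],[0.3,0,0],[0.14,0,0],[0,0,0]],"rot":[[0,0,0],[0,0,0],[0,0,0],[0,0,0],[0,0,0]],"claw":[-0.6,-0.6,-0.6,-0.6,-0.6]}' 40
python3 -c "
from h import *
cv2.imwrite('pics/w5.png',snapshot('wrist'));print(sense()['tcp_pos'],sense()['wrist_force'])"
```

```text
t: 7.85
tcp_pos: [551.2, 123.1, 46.1]
eef_rot: [0.974, 0.225, 0.0, -0.0]
wrist_force: [-0.8, -0.8, -1.3]
grip_width: 0.241
grasp_force: 39.4
t: 8.27
tcp_pos: [578.4, 136.3, 45.8]
eef_rot: [0.974, 0.225, 0.0, 0.0]
wrist_force: [-1.0, -0.4, -1.1]
grip_width: 0.24
grasp_force: 39.4
[577.61024357 135.94791643  45.75983513] [-0.38891223  0.07021659 -0.45625333]
```

View pics/w5.png

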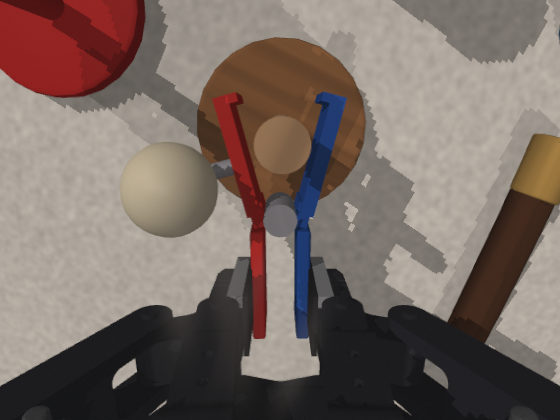

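The post top at (282,144) sits centred between the jaws, about 28 mm ahead of the pin. Opening gently, then backing up.

```bash
python3 -m crank '{"travel":[[0,0,0],[0,0,0],[0,0,0],[0,0,0],[0,0,0]],"rot":[[0,0,0],[0,0,0],[0,0,0],[0,0,0],[0,0,0]],"claw":[-0.4,-0.3,-0.2,-0.1,0]}' 40
python3 -m crank '{"travel":[[0,0,0],[0,0,0],[0,0,0],[0,0,0],[0,0,0]],"rot":[[0,0,0],[0,0,0],[0,0,0],[0,0,0],[0,0,0]],"claw":[0.15,0.3,0.45,0.45,0.45]}' 40
python3 -c "
from h import *
cv2.imwrite('pics/w6.png',snapshot('wrist'));cv2.imwrite('pics/s6.png',snapshot('side'));cv2.imwrite('pics/c6.png',snapshot('scene'))
f=lambda i,x,y,w,h,s:cv2.resize(cv2.imread(i)[y:y+h,x:x+w],None,fx=s,fy=s,interpolation=cv2.INTER_CUBIC)
o=np.zeros((600,800,3),np.uint8);o[:300,:400]=f('pics/w6.png',0,0,560,420,1/1.4)[:300,:400];o[:300,400:]=f('pics/s6.png',150,190,120,90,10/3)[:300,:400];o[300:,:400]=f('pics/c6.png',280,140,120,90,10/3)[:300,:400]
cv2.imwrite('pics/m6.png',o)"
```

```text
t: 8.73
tcp_pos: [577.7, 135.9, 46.3]
eef_rot: [0.974, 0.225, 0.0, -0.0]
wrist_force: [-0.9, 0.6, 0.5]
grip_width: 0.5
grasp_force: 0.1
t: 9.15
tcp_pos: [577.7, 135.9, 46.1]
eef_rot: [0.974, 0.225, 0.0, -0.0]
wrist_force: [0.7, -0.4, -0.4]
grip_width: 0.723
grasp_force: 0.0
```

View pics/m6.png

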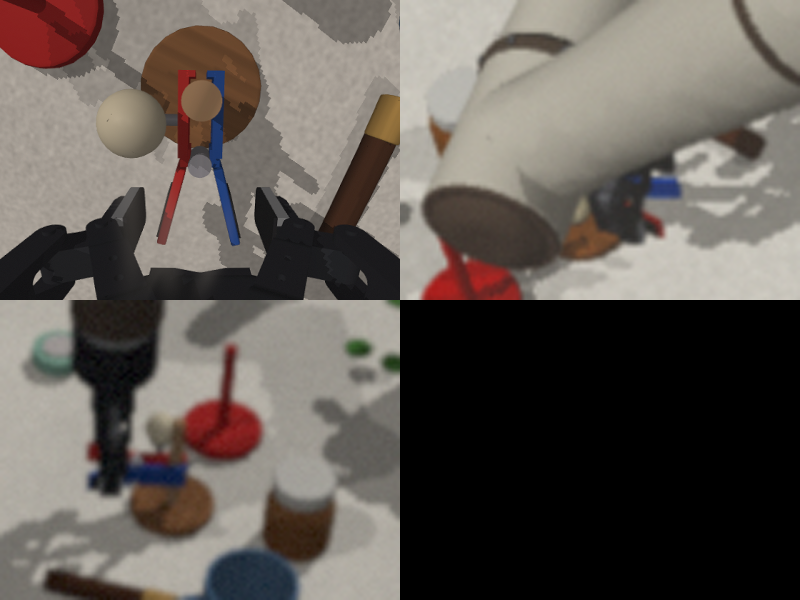

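The montage shows the lamp clamped on the post, jaws either side of the wooden post top at (201,100), tails free of the pads. Retreating upward and moving over the spool.

```bash
python3 -m crank '{"travel":[[0,0,-0.4],[0,0,-0.8],[0,0,-0.8],[0,0,-0.9],[0,0,-0.9]],"rot":[[0,0,0],[0,0,0],[0,0,0],[0,0,0],[0,0,0]],"claw":[0.45,0.45,0.45,0.45,0.45]}' 60
python3 -m crank '{"travel":[[-0.56,0.81,-0.2],[-0.56,0.81,-0.2],[-0.56,0.81,-0.2],[-0.56,0.81,-0.2],[-0.56,0.81,-0.2]],"rot":[[0,0,0],[0,0,0],[0,0,0],[0,0,0],[0,0,0]],"claw":[0.45,0.45,0.45,0.45,0.45]}'
python3 -m crank '{"travel":[[-0.56,0.81,-0.2],[-0.56,0.81,-0.2],[-0.56,0.81,-0.2],[-0.56,0.81,-0.2],[-0.56,0.81,-0.2]],"rot":[[0,0,0],[0,0,0],[0,0,0],[0,0,0],[0,0,0]],"claw":[0.45,0.45,0.45,0.45,0.45]}'
python3 -m crank '{"travel":[[-0.56,0.81,0],[-0.56,0.81,0],[-0.56,0.81,0],[-0.56,0.81,0],[-0.56,0.81,0]],"rot":[[0,0,0],[0,0,0],[0,0,0],[0,0,0],[0,0,0]],"claw":[0.45,0.45,0.45,0.6,0.6]}'
python3 -m crank '{"travel":[[0,0,0],[0,0,0],[0,0,0],[0,0,0],[0,0,0]],"rot":[[0,0,0.72],[0,0,0.72],[0,0,0.72],[0,0,0.72],[0,0,0.72]],"claw":[0.6,0.6,0.6,0.6,0.6]}'
python3 -m crank '{"travel":[[0,0,0],[0,0,0],[0,0,0],[0,0,0],[0,0,0]],"rot":[[0,0,0],[0,0,0],[0,0,0],[0,0,0],[0,0,0]],"claw":[0.6,0.6,0.6,0.6,0.6]}'
python3 -c "
from h import *
cv2.imwrite('pics/w7.png',snapshot('wrist'));print(sense()['tcp_pos'],sense()['wrist_force'])"
```

```text
t: 9.72
tcp_pos: [577.5, 135.8, 142.7]
eef_rot: [0.974, 0.225, 0.0, 0.0]
wrist_force: [0.4, -0.5, 0.7]
grip_width: 0.727
grasp_force: 0.0
t: 10.13
tcp_pos: [558.8, 13.2, 167.3]
eef_rot: [0.974, 0.225, 0.001, 0.0]
wrist_force: [0.4, -0.1, 0.7]
grip_width: 0.726
grasp_force: 0.0
t: 10.55
tcp_pos: [540.1, -108.6, 192.3]
eef_rot: [0.974, 0.225, 0.001, 0.0]
wrist_force: [-0.5, 0.4, 0.6]
grip_width: 0.728
grasp_force: 0.0
t: 10.97
tcp_pos: [521.5, -230.3, 192.1]
eef_rot: [0.974, 0.225, 0.0, 0.0]
wrist_force: [0.3, 0.8, 0.5]
grip_width: 0.799
grasp_force: 0.0
t: 11.38
tcp_pos: [521.7, -229.3, 191.9]
eef_rot: [1.0, 0.008, 0.0, 0.0]
wrist_force: [-0.1, -0.9, 0.5]
grip_width: 0.797
grasp_force: 0.0
t: 11.8
tcp_pos: [521.8, -229.1, 191.2]
eef_rot: [1.0, 0.011, 0.0, 0.0]
wrist_force: [-0.4, -0.4, 0.5]
grip_width: 0.8
grasp_force: 0.0
[ 521.80766125 -229.09480327  191.11871394] [-0.34639593 -1.33346696  0.29141686]
```

View pics/w7.png

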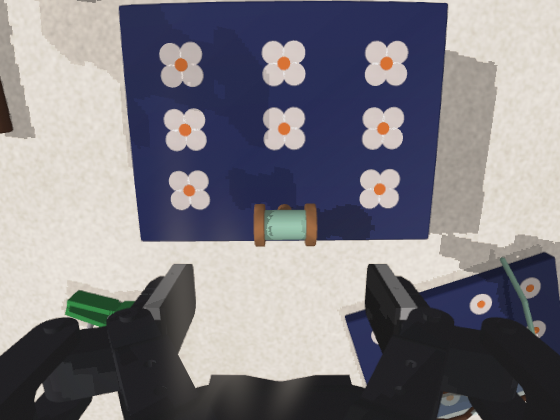

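Wrist view: the spool is centred at (285.5,225) with ends at columns 254 and 317. The lid's near edge runs (142,241)–(427,239) and its far edge (120,6)–(447,4), square to the tool.

Run:
```python
from h import *
np.set_printoptions(precision=2,suppress=True)
c=Cam("wrist");S=sense();T=S["tcp_pos"];r=R.from_quat(S["eef_rot"])
print(r.as_matrix())
for n,uv,z in[("spool",(285.5,225),120),("l",(254,225),120),("r",(317,225),120),("nl",(142,241),88),("nr",(427,239),88),("fl",(120,6),88),("fr",(447,4),88)]:
    p=c.plane(uv,z);print(n,p,r.inv().apply(p-T))
```

```text
[[ 1.    0.02  0.  ]
 [ 0.02 -1.    0.  ]
 [ 0.   -0.   -1.  ]]
spool [ 523.71 -232.28  120.  ] [ 1.83  3.22 71.12]
l [ 523.3  -213.48  120.  ] [  1.83 -15.58  71.12]
r [ 524.12 -251.09  120.  ] [ 1.83 22.04 71.12]
nl [ 499.89 -132.63   88.  ] [-19.81 -96.92 103.12]
nr [ 505.75 -332.62   88.  ] [-18.32 103.15 103.12]
fl [ 651.28 -128.4    88.  ] [131.64 -97.84 103.12]
fr [ 656.99 -328.18   88.  ] [132.98 102.02 103.12]
```

```bash
python3 -m crank '{"travel":[[0.07,0.13,0.3],[0,0,0.5],[0,0,0.5],[0,0,0.5],[0,0,0.5]],"rot":[[0,0,-0.06],[0,0,0],[0,0,0],[0,0,0],[0,0,0]],"claw":[0.6,0.6,0.6,0.6,0.6]}'
python3 -m crank '{"travel":[[0,0,0.5],[0,0,0.5],[0,0,0.3],[0,0,0.06],[0,0,0]],"rot":[[0,0,0],[0,0,0],[0,0,0],[0,0,0],[0,0,0]],"claw":[0.6,0.6,0.6,0.5,0.3]}' 60
python3 -m crank '{"travel":[[0,0,0],[0,0,0],[0,0,0],[0,0,0],[0,0,0]],"rot":[[0,0,0],[0,0,0],[0,0,0],[0,0,0],[0,0,0]],"claw":[0.1,-0.1,-0.3,-0.5,-0.6]}' 60
python3 -m crank '{"travel":[[0,0,0],[0,0,0],[0,0,0],[0,0,0],[0,0,0]],"rot":[[0,0,0],[0,0,0],[0,0,0],[0,0,0],[0,0,0]],"claw":[-0.6,-0.6,-0.6,-0.6,-0.6]}' 60
```

```text
t: 12.27
tcp_pos: [523.5, -232.5, 132.4]
eef_rot: [1.0, 0.014, -0.0, -0.0]
wrist_force: [0.1, 0.0, 0.0]
grip_width: 0.801
grasp_force: 0.0
t: 12.68
tcp_pos: [523.4, -232.4, 98.9]
eef_rot: [1.0, 0.014, -0.001, -0.0]
wrist_force: [0.3, -0.1, 0.2]
grip_width: 0.652
grasp_force: 0.0
t: 13.1
tcp_pos: [524.2, -232.1, 100.6]
eef_rot: [1.0, 0.014, 0.001, -0.0]
wrist_force: [0.1, 4.1, 5.2]
grip_width: 0.412
grasp_force: 60.8
t: 13.52
tcp_pos: [524.2, -232.1, 100.6]
eef_rot: [1.0, 0.014, 0.001, 0.0]
wrist_force: [-1.2, 4.0, 6.1]
grip_width: 0.413
grasp_force: 60.9
```

```bash
python3 -m crank '{"travel":[[0.09,0,-0.27],[0.1,0,-0.265],[0.12,0,-0.26],[0.13,0,-0.25],[0.145,0,-0.245]],"rot":[[0,0,0],[0,0,0],[0,0,0],[0,0,0],[0,0,0]],"claw":[-0.6,-0.6,-0.6,-0.6,-0.6]}' 60
python3 -m crank '{"travel":[[0.155,0,-0.24],[0.17,0,-0.23],[0.18,0,-0.22],[0.195,0,-0.21],[0.2,0,-0.2]],"rot":[[0,0,0],[0,0,0],[0,0,0],[0,0,0],[0,0,0]],"claw":[-0.6,-0.6,-0.6,-0.6,-0.6]}' 60
```

```text
t: 13.93
tcp_pos: [537.7, -231.6, 131.2]
eef_rot: [1.0, 0.014, -0.001, -0.0]
wrist_force: [2.7, 0.8, -9.9]
grip_width: 0.409
grasp_force: 60.9
t: 14.35
tcp_pos: [560.2, -231.0, 159.3]
eef_rot: [1.0, 0.014, -0.001, -0.0]
wrist_force: [1.8, 1.5, -10.5]
grip_width: 0.414
grasp_force: 60.9
```

```bash
python3 -m crank '{"travel":[[0.215,0,-0.19],[0.22,0,-0.175],[0.23,0,-0.165],[0.24,0,-0.155],[0.25,0,-0.14]],"rot":[[0,0,0],[0,0,0],[0,0,0],[0,0,0],[0,0,0]],"claw":[-0.6,-0.6,-0.6,-0.6,-0.6]}' 60
python3 -m crank '{"travel":[[0.255,0,-0.125],[0.26,0,-0.115],[0.265,0,-0.1],[0.27,0,-0.085],[0.275,0,-0.07]],"rot":[[0,0,0],[0,0,0],[0,0,0],[0,0,0],[0,0,0]],"claw":[-0.6,-0.6,-0.6,-0.6,-0.6]}' 60
python3 -m crank '{"travel":[[0,0,0],[0,0,0],[0,0,0],[0,0,0],[0,0,0]],"rot":[[0,0,0],[0,0,0],[0,0,0],[0,0,0],[0,0,0]],"claw":[-0.6,-0.6,-0.6,-0.6,-0.6]}' 60
python3 - <<'E'
from h import *
S=sense();T=S["tcp_pos"]; print(T,S["wrist_force"])
# lid angle from travel of the spool about the hinge, start TCP (524.0,100.6)
d=np.array([T[0]-524.2,T[2]-100.6]); a0=np.arctan2(40,130)
for n,a in(("full",np.arctan2(40+d[1],130-d[0])),("chord",a0+2*np.arcsin(np.hypot(*d)/272))): print(n,np.degrees(a-a0),np.hypot(40+d[1],130-d[0]))
for n in("scene","side","wrist"): cv2.imwrite(f"pics/{n}9.png",snapshot(n))
f=lambda i,s:cv2.resize(cv2.imread(f"pics/{i}9.png"),None,fx=s,fy=s)
o=np.zeros((600,800,3),np.uint8);z=400/560
o[:300,:400]=f("scene",z);o[:300,400:]=f("side",z);o[300:,:400]=f("wrist",z)
o[300:,400:]=cv2.resize(cv2.imread("pics/scene9.png")[140:230,280:400],(400,300),interpolation=cv2.INTER_CUBIC)
cv2.imwrite("pics/m9.png",o)
E
```

```text
t: 14.77
tcp_pos: [589.3, -230.1, 180.3]
eef_rot: [1.0, 0.014, -0.001, -0.0]
wrist_force: [-2.5, 4.3, -7.8]
grip_width: 0.41
grasp_force: 60.5
t: 15.18
tcp_pos: [622.4, -229.1, 192.9]
eef_rot: [1.0, 0.014, -0.001, -0.0]
wrist_force: [-4.2, 4.9, -6.1]
grip_width: 0.415
grasp_force: 60.3
t: 15.6
tcp_pos: [623.2, -229.1, 193.0]
eef_rot: [1.0, 0.014, 0.0, -0.0]
wrist_force: [-3.2, 4.1, -5.7]
grip_width: 0.414
grasp_force: 60.6
[ 623.15397231 -229.11682725  193.00930692] [-3.16521399  4.0717926  -5.72434155]
full 59.70149358079613 136.0002955662251
chord 59.70512063588957 136.0002955662251
```

View pics/m9.png

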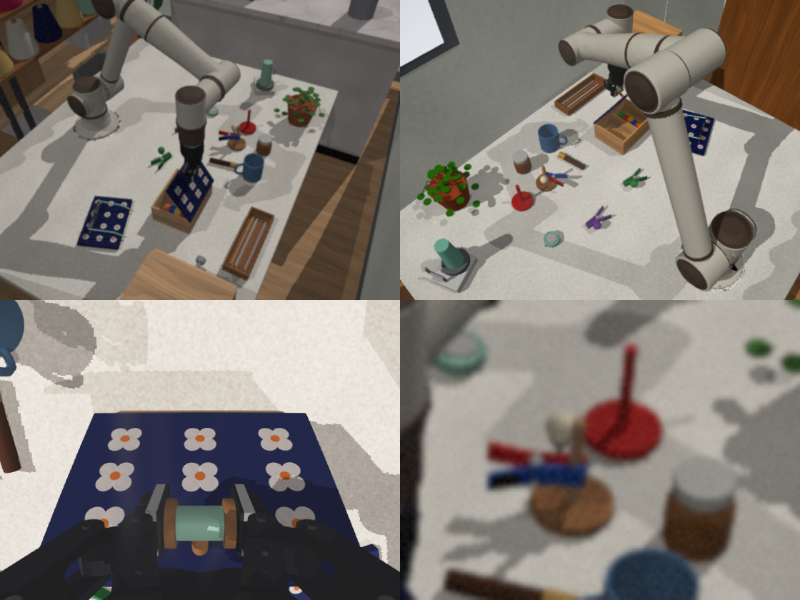

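The montage shows the lid held open, with the spool between the pads at (200,525) and the angle at 59.7°, on a 136.0 mm arc as expected. The lamp is clipped level on the wooden post, and nothing else has moved. Handing in.

```bash
python3 -c "
from workcell import close_job
print(close_job())"
```

```text
the job is handed in; nothing more can be done
None
```

The lamp is clipped on the wooden post about 41 mm above the table and released, and the arm is holding the lid open by the spool at about 59.7° from shut; handed in at about 16 s, with no verdict returned.

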